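# Retract the slicer blade with its key, then clear the potato ends

## Robot

A 6-joint arm with a two-finger parallel gripper is mounted at the origin on a cart in front of the work surface, level with it; the furniture and walls round the work are solid. World frame = base frame: x ahead of the robot, y to its left, z up, the work surface at z = 0. Lengths are in m, angles in rad, forces in N, time in s.
With the tool pointing down it reaches from about 0.375 to 0.9 m from the base axis. Payload 3.1 kg.
Tool frame: the origin (TCP) lies midway between the tips of the shut fingers; the grasp point (between the pads) lies 19 mm behind it (manip.pinch_z is the distance from the TCP to the grasp point, in m); z points along the fingers, y is the line along which they close (so a half turn about z gives the same grasp; the last joint's range is limited). The gripper opens to 85 mm and grips with 20 to 120 N. Pads are 22 mm wide; open, the fingers measure 114 mm over their backs; the gripper's body (76 mm by 85 mm) begins 54 mm behind the grasp point. The pads swing forward as they close: fully open they stand 13 mm farther back than shut.
Start: joints at [-1.385, 0.527, 1.433, -0, 1.181, -0.178], TCP at [0.222, -0.584, 0.231] pointing down, gripper open.
Joint ranges: [-3.08, 3.08], [-0.75, 2.2], [0.22, 2.44], [-1.43, 4.57], [0, 2.65], [-2.85, 2.85]. Speed limits (rad/s): [2.79, 2.79, 3.14, 3.14, 3.14, 3.14].

## Interface

Orientations are given as a unit quaternion [x, y, z, w].
In Python, from station import manip, viewer, ticket gives the robot as it stands.
- The arm moves only by the shell command python3 -m creep 'ROWS' [FORCE]. ROWS is JSON, a list of rows, each an object with "slide": the shift along the tool's x, y, z in cm, a list of three; "angular": the turn, a rotation vector about the tool's x, y, z in rad, a list of three; "claw": the opening, from -1 (shut) to 1 (fully open). A call has 1 to 10 rows; each row shifts and turns the commanded pose from where the row before left it, along the tool's axes as they then stand; what a row does not reach is not made up. A row lasts 1/12 s, in which the tool goes at most 41.7 mm and 7.16 degrees, less where a joint would pass 70% of its speed; a pose out of reach is approached as far as the arm can. A call with a gripper value outside its range is refused whole. The fingers move at their own pace and stop on an object; FORCE is the grip in N (left out, the last holds). Time passes only in rows, so rows that do not move let the fingers close. It gives the time, the measured TCP pose, the force, the opening and the grip force at its end, in the units of the state.
- manip.sense(): the state, without advancing time (a new reading comes with each control period).
- viewer.snapshot(name): name is "scene" or "top" or "wrist"; returns the picture (384x512x3 uint8, blue, green, red); there is no depth.
- viewer.calibration(name): a dict with "fov_y" (degrees; the focal length in pixels is half the picture's height over the tangent of half this angle, whatever the lens; pixels are square), "cx", "cy" (the principal point, pixels), "T" (4x4, takes a point from camera to world coordinates); the wrist camera has in their place "tool_from_camera" (4x4, takes a point from camera to tool coordinates, whose origin is the TCP and whose axes are the flange's). Camera axes: x right, y up, looking along -z (the intrinsics and any distortion apply to the point x, -y, -z); pixel columns grow to the right and rows downward; lengths in m; the calibration is good to about 2 mm. The wrist camera is an equidistant fisheye: a pixel r from the principal point sees the ray r / f radians off the axis. A picture is of the moment at which its call begins: read the wrist's pose just before it. calibration takes no time and is no camera call.
- ticket.sign_off(): hands the job in; it is judged then, once.
The state is a dict: "t": time; "q": joint angles; "qd": joint speeds; "tau": joint torques, N m; "tcp_pos": TCP position; "tool_rot": TCP orientation; "force": force on the tool from outside, world axes, zero at the start; "ft_torque": the same for the moment, N m; "finger_gap": opening from 0.0 (shut) to 1.0 (fully open); "gripper_force": force on a finger pad.
Only numpy, scipy, OpenCV 4.12 (cv2) and the standard library are available. Lean on these libraries where they do the work, as an engineer would, in place of code of your own. Each camera call takes 0.05 s, during which the arm holds its last target. There are 200 camera calls.

## Task

Make the bench slicer safe and clear it. Before touching the potato ends on its deck, take the blue-handled key out of its holder, push its square tip fully down into the square recess of the orange blade knob and with it turn the knob clockwise (seen from above) to its stop, which sinks the blade; then stand the key fully home in its holder again. After that put both potato ends into the open green waste bin, and leave everything else, the whole potato too, where it stands.

Things in the scene. Friction and masses are not known exactly. Their poses are not given: they have to be found in the camera images.
- slicer: Steel bench slicer, fixed: deck 170 mm (x) by 290 mm (y), flat top 45 mm above the origin (centre of its underside, on the table). Dark rails 7 mm high along both long edges (x = +-81 mm). A blade bar (112 x 8 mm) crosses the deck at y = +45 mm, up to 10 mm proud; it sinks as the knob turns. Orange knob at x = 0, y = +103 mm; the potato ends lie at y below 0.
- knob_socket (a point): Centre of the floor of the square recess in the orange captive knob (60 mm diameter, top 74 mm above the table, 22 mm above this point). Recess 18.6 mm square, 22 mm deep; the point turns with the knob, x and y square to the recess walls, z up. A white mark on the knob's top lies toward x.
- blade_knob (a joint): Angle of the orange knob (rad): 0 = blade fully up, grows clockwise seen from above, stop at 1.3 (blade sunk). It starts between 0 and 0.3 and stays where it is left; about 0.05 N m turns it.
- key: T-shaped key, 104 mm tall, upright in its holder. Origin: centre of the tip's end face, z up along the shank. Square steel shank 16 mm wide (walls square to x, y), tapering to 10 mm over the last 6 mm; dark collar 28 mm in diameter 62 to 70 mm above the tip; blue flat handle 70 mm along x, 14 mm along y, 70 to 104 mm above the tip. About 140 g.
- key_grip (a point): Centre of the blue handle, on the key's axis 87 mm above the tip; same axes as the key. Grip it across y (14 mm).
- holder_floor (a point): Centre of the floor of the square hole in the fixed key holder, 8 mm above the table. Black foot 84 mm square, grey round post 60 mm in diameter, top 30 mm above this point. Hole 19 mm square, 30 mm deep, walls square to x and y of this point, z up. Left or right of the slicer.
- potato_end_1: Brown end cut off a potato, a dome 57 mm in diameter and 38 mm high, lying cut side down on the slicer deck. Origin: centre of the cut face. Its side is nearly upright over the lowest 20 mm. About 60 g.
- potato_end_2: Another such potato end (57 mm diameter, 38 mm high), origin at the centre of the cut face.
- waste_bin: Open green plastic waste bin, fixed: rim 191 mm along x, 131 mm along y, 63 mm high; inside 172 x 112 mm, floor 4 mm above the table. Origin: centre of the underside, on the table. On the other side of the slicer from the key holder.
- whole_potato: Whole brown potato, 60 x 79 x 48 mm, on the table behind the slicer. A bystander. Origin: centre of the underside.
- shaker: Steel shaker, 52 mm diameter, 88 mm high, behind the slicer. A bystander.

How it is judged:
By the outcome, as a careful person would: the job done as asked, in the order asked, and still so for the second after the job is handed in, with the robot touching nothing.
It also fails if it takes over 72 s, if anything falls off the work surface, if the arm or the gripper's body presses on something with over 40 N, if the wrist force passes 120 N, or if a joint passes its speed limit or range.

## Working session

There is one attempt and no reset: what is moved stays moved. The work goes in short steps, Python scripts to look and compute and a shell command to move; the robot and the scene stay as the last step left them, time stands still between calls to the robot, and variables do not carry over. Pictures are saved under pics/ and viewed, at most 12 in all, crops included, and the job is handed in when it is done.

```bash
ls; mkdir -p pics; python3 - <<'E'
from station import manip, viewer
import cv2, numpy as np
np.set_printoptions(precision=4,suppress=True)
print(manip.sense(), manip.pinch_z)
for n in ("scene","top","wrist"):
    cv2.imwrite(f"pics/{n}0.png",viewer.snapshot(n)); print(n,viewer.calibration(n))
a=cv2.imread("pics/scene0.png");b=cv2.imread("pics/top0.png")
cv2.imwrite("pics/t0.png",cv2.resize(b,(796,597),interpolation=cv2.INTER_CUBIC))
E
```

```text
pics
{'t': 0.0, 'q': array([-1.3855,  0.5285,  1.4339, -0.    ,  1.1814, -0.1785]), 'qd': array([-0.0001, -0.0014,  0.001 , -0.0002, -0.0011, -0.0001]), 'tau': array([  0.    , -44.2348, -17.8025,  -0.0002,   0.0085,   0.    ]), 'tcp_pos': array([ 0.2223, -0.5834,  0.2303]), 'tool_rot': array([ 0.9835,  0.1809, -0.    , -0.0011]), 'force': array([-0.3054,  0.5743,  0.3985]), 'ft_torque': array([0.0474, 0.0302, 0.0213]), 'gripper_force': 0.0, 'finger_gap': 1.000926163612362} 0.0187
scene {'fov_y': 51.644809558796624, 'cx': 252.1495069826247, 'cy': 193.19858661320305, 'T': array([[-0.7548,  0.4552, -0.4722, -0.0108],
       [-0.6559, -0.5161,  0.5509,  0.7033],
       [ 0.0071,  0.7255,  0.6882,  0.9393],
       [ 0.    ,  0.    ,  0.    ,  1.    ]])}
top {'fov_y': 48.34147437387874, 'cx': 246.24364022725283, 'cy': 188.1002226138828, 'T': array([[-0.0084,  0.9894, -0.1447,  0.4145],
       [-0.9999, -0.0096, -0.0075,  0.0008],
       [-0.0088,  0.1447,  0.9894,  1.1244],
       [ 0.    ,  0.    ,  0.    ,  1.    ]])}
wrist {'fov_y': 65.70646984690485, 'cx': 255.4350063835482, 'cy': 188.14050620097137, 'tool_from_camera': array([[ 0.0003,  0.9509,  0.3094,  0.0789],
       [ 1.    , -0.0005,  0.0003, -0.    ],
       [ 0.0004,  0.3094, -0.9509, -0.143 ],
       [ 0.    ,  0.    ,  0.    ,  1.    ]])}
```

View pics/t0.png

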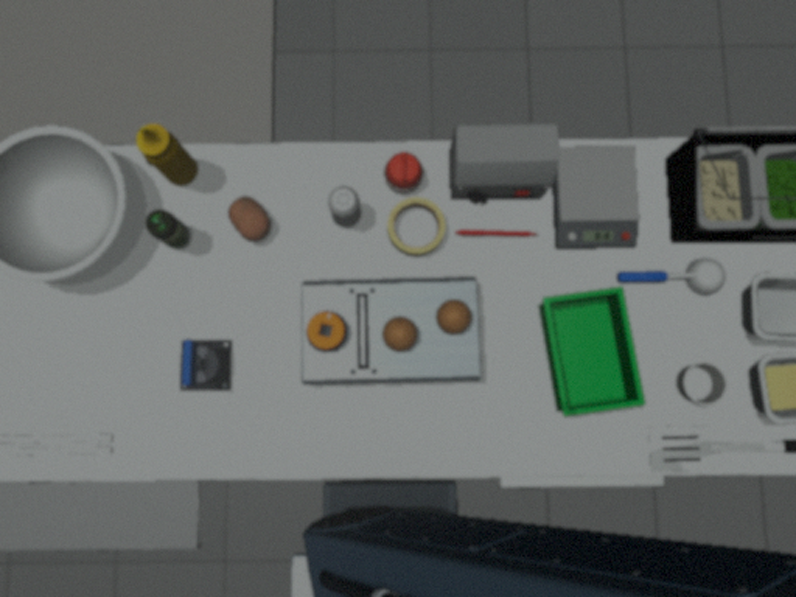

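View pics/scene0.png

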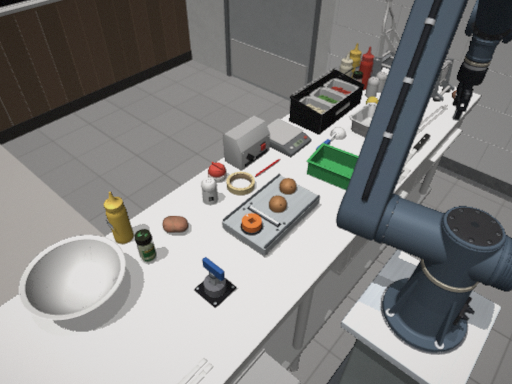

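```bash
cat > h.py <<'E'
from station import manip, viewer
import cv2, numpy as np
from scipy.spatial.transform import Rotation as R
np.set_printoptions(precision=4,suppress=True)
def tool():
    s=manip.sense(); T=np.eye(4); T[:3,:3]=R.from_quat(s["tool_rot"]).as_matrix(); T[:3,3]=s["tcp_pos"]; return T
class Cam:
    def __init__(s,n):
        c=s.c=viewer.calibration(n); s.n=n
        s.T=tool()@c["tool_from_camera"] if n=="wrist" else c["T"]
        s.f=192/np.tan(np.radians(c["fov_y"])/2); s.img=viewer.snapshot(n)
    def ray(s,p):
        d=np.array([p[0]-s.c["cx"],p[1]-s.c["cy"]])/s.f
        if s.n=="wrist":
            t=np.linalg.norm(d); d=d/max(t,1e-9)*np.sin(t); v=[d[0],-d[1],-np.cos(t)]
        else: v=[d[0],-d[1],-1]
        return s.T[:3,:3]@np.array(v)
    def cast(s,p,z):
        v=s.ray(p); o=s.T[:3,3]; return o+v*(z-o[2])/v[2]
    def plane(s,pts,z): return np.array([s.cast(p,z)[:2] for p in np.reshape(pts,(-1,2))])
    def pix(s,P):
        v=s.T[:3,:3].T@(np.array(P)-s.T[:3,3])
        if s.n=="wrist":
            r=np.hypot(v[0],v[1]); k=np.arctan2(r,-v[2])/max(r,1e-9)
        else: k=-1/v[2]
        return np.array([s.c["cx"]+s.f*v[0]*k, s.c["cy"]-s.f*v[1]*k])
    def blobs(s,lo,hi,amin=40):
        m=cv2.inRange(cv2.cvtColor(s.img,cv2.COLOR_BGR2HSV),np.array(lo),np.array(hi))
        cs,_=cv2.findContours(m,cv2.RETR_EXTERNAL,cv2.CHAIN_APPROX_NONE)
        return sorted([c.reshape(-1,2) for c in cs if cv2.contourArea(c)>amin],key=lambda c:-cv2.contourArea(c.astype(np.int32)))
COL=dict(blue=((105,150,50),(130,255,255)),orange=((10,180,120),(22,255,255)),green=((50,150,40),(75,255,255)),brown=((5,90,50),(16,190,230)))
def rect(P): # mm-precision min rect
    (c,wh,a)=cv2.minAreaRect((np.array(P)*1000).astype(np.float32)); return np.array(c)/1000,np.array(wh),a
E
python3 - <<'E'
from h import *
for n in ("top","scene"):
    c=Cam(n)
    for k,z in dict(blue=.112,orange=.074,green=.063,brown=.065).items():
        for b in c.blobs(*COL[k])[:5]:
            ctr,wh,a=rect(c.plane(b,z)); print(n,k,b.mean(0),len(b),ctr,wh,a)
E
```

```text
top blue [412.9677 177.6452] 62 [ 0.5831 -0.3895] [69.4127  9.705 ] 89.42994689941406
top blue [119.8868 232.7736] 53 [0.4584 0.3076] [ 8.9266 61.159 ] 87.56938934326172
top green [380.5533 225.8238] 244 [ 0.4734 -0.3204] [184.6682 131.7244] 7.490981578826904
top green [502.3647 113.7882] 85 [ 0.7551 -0.6486] [43.2596 60.408 ] 84.75304412841797
top green [504.193  133.5789] 57 [ 0.7023 -0.6466] [39.0418 26.1656] 89.37177276611328
top brown [159.7619 140.3651] 63 [0.6956 0.2289] [65.3927 45.0013] 44.45003128051758
top brown [291.4    203.5273] 55 [ 0.5304 -0.1028] [47.2822 46.1953] 44.00465774536133
top brown [256.8036 214.4286] 56 [ 0.5036 -0.0163] [47.8763 46.3332] 17.911983489990234
scene blue [213.2115 268.5577] 52 [0.451  0.3144] [21.3444 79.8134] 88.14936828613281
scene orange [251.0145 221.2174] 69 [0.5038 0.1068] [53.2034 67.412 ] 41.370975494384766
scene green [344.4135 158.6442] 104 [ 0.4575 -0.3501] [75.4213 62.8138] 10.297511100769043
scene green [317.625  171.3125] 112 [ 0.5002 -0.2264] [76.7635 53.3264] 9.100896835327148
scene green [337.2329 177.4521] 73 [ 0.4239 -0.2418] [73.1837 51.9973] 16.11836051940918
scene brown [85.4891 39.113 ] 965 [ 2.0903 -0.3206] [ 243.0796 1296.2847] 62.78063201904297
scene brown [40.7765 58.0375] 586 [ 2.1192 -0.0709] [ 114.694  1227.8182] 69.28862762451172
scene brown [251.3559 222.4237] 59 [0.5093 0.1003] [59.1806 76.664 ] 40.0597038269043
scene brown [174.5833 223.5667] 60 [0.6754 0.2524] [73.5356 59.6936] 41.36726760864258
scene brown [277.413  203.8261] 46 [ 0.5007 -0.0133] [50.3532 66.9827] 39.22183609008789
```

```bash
python3 -m creep '[{"slide":[0,0,0],"angular":[0,0,0.1],"claw":1},{"slide":[0,0,0],"angular":[0,0,0.1],"claw":1},{"slide":[0,0,0],"angular":[0,0,0.1],"claw":1},{"slide":[0,0,0],"angular":[0,0,0.1],"claw":1},{"slide":[1.2,-3.4,0],"angular":[0,0,0],"claw":1},{"slide":[1.2,-3.4,0],"angular":[0,0,0],"claw":1},{"slide":[1.2,-3.4,0],"angular":[0,0,0],"claw":1},{"slide":[1.2,-3.4,0],"angular":[0,0,0],"claw":1},{"slide":[1.2,-3.4,0],"angular":[0,0,0],"claw":1},{"slide":[1.2,-3.4,0],"angular":[0,0,0],"claw":1}]' 60; python3 -m creep '[{"slide":[1.2,-3.4,0],"angular":[0,0,0],"claw":1},{"slide":[1.2,-3.4,0],"angular":[0,0,0],"claw":1},{"slide":[1.2,-3.4,0],"angular":[0,0,0],"claw":1},{"slide":[1.2,-3.4,0],"angular":[0,0,0],"claw":1},{"slide":[1.2,-3.4,0],"angular":[0,0,0],"claw":1},{"slide":[1.2,-3.4,0],"angular":[0,0,0],"claw":1},{"slide":[1.2,-3.4,0],"angular":[0,0,0],"claw":1},{"slide":[1.2,-3.4,0],"angular":[0,0,0],"claw":1},{"slide":[1.2,-3.4,0],"angular":[0,0,0],"claw":1},{"slide":[1.2,-3.4,0],"angular":[0,0,0],"claw":1}]'
```

```text
t: 1.08
tcp_pos: [0.302, -0.3811, 0.2313]
tool_rot: [1.0, -0.018, 0.0, -0.0]
force: [0.4, 0.3, 0.5]
finger_gap: 0.998
gripper_force: 0.0
t: 1.92
tcp_pos: [0.4344, -0.0457, 0.2315]
tool_rot: [1.0, -0.018, 0.0, 0.0]
force: [0.2, -0.8, -0.1]
finger_gap: 1.003
gripper_force: 0.0
```

```bash
python3 -m creep '[{"slide":[1.1,-3.4,0],"angular":[0,0,0],"claw":1},{"slide":[1.1,-3.4,0],"angular":[0,0,0],"claw":1},{"slide":[1.1,-3.4,0],"angular":[0,0,0],"claw":1},{"slide":[0.5,-2,0],"angular":[0,0,0],"claw":1},{"slide":[0,0,0],"angular":[0,0,0],"claw":1},{"slide":[0,0,0],"angular":[0,0,0],"claw":1}]'; python3 - <<'E'
from h import *
c=Cam("wrist"); print(tool()[:3,3]); cv2.imwrite("pics/w1.png",c.img)
E
```

```text
t: 2.42
tcp_pos: [0.4762, 0.074, 0.2312]
tool_rot: [1.0, -0.017, -0.0, 0.0]
force: [-0.3, -0.6, 0.8]
finger_gap: 1.001
gripper_force: 0.0
[0.476  0.0731 0.2312]
```

View pics/w1.png

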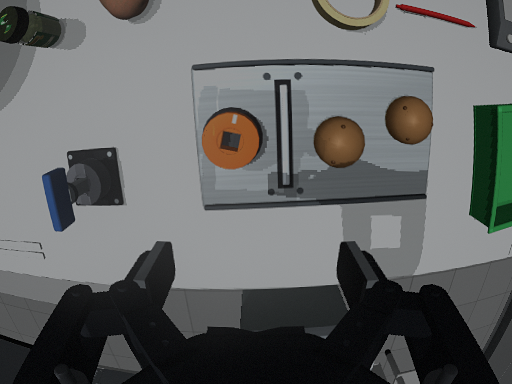

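```bash
python3 - <<'E'
from h import *
c=Cam("wrist"); hsv=cv2.cvtColor(c.img,cv2.COLOR_BGR2HSV)
print("hsv", hsv[150,215],hsv[141,231],hsv[119,235],hsv[140,340],hsv[200,60],hsv[155,110])
for k,z in dict(blue=.112,orange=.074).items():
    for b in c.blobs(*COL[k])[:2]: print(k,b.mean(0),len(b),*rect(c.plane(b,z)))
m=cv2.inRange(hsv,(5,150,90),(25,255,255))
cs,h=cv2.findContours(m,cv2.RETR_CCOMP,cv2.CHAIN_APPROX_NONE)
for q,hh in zip(cs,h[0]):
    if cv2.contourArea(q)>30: print("knob" if hh[3]<0 else "hole",q.reshape(-1,2).mean(0),cv2.contourArea(q),*rect(c.plane(q,.074)))
m=cv2.inRange(hsv[60:205,190:275],(0,0,150),(180,60,255)); 
print(hsv[112:128,235].tolist())
crop=c.img[100:180,190:275]; cv2.imwrite("pics/k.png",cv2.resize(crop,None,fx=6,fy=6,interpolation=cv2.INTER_NEAREST))
E
```

```text
hsv [ 12 172 147] [105  16  62] [ 11  87 147] [ 15 125 135] [110  71  43] [ 99  17 106]
blue [ 50.1345 203.2269] 119 [0.4594 0.3066] [66.9013 10.6152] 0.07400645315647125
orange [238.2896 140.929 ] 183 [0.5074 0.0873] [34.4542 57.2264] 80.8676528930664
knob [229.1887 139.761 ] 2441.5 [0.5097 0.099 ] [57.736 57.201] 87.75316619873047
hole [228.8841 140.3333] 347.5 [0.5091 0.0988] [19.9331 20.8079] 75.39940643310547
hole [233.1724 118.2414] 65.5 [0.5317 0.0935] [ 7.2932 11.544 ] 77.84288787841797
[[10, 169, 77], [12, 189, 131], [13, 77, 149], [23, 14, 148], [16, 20, 143], [13, 45, 146], [12, 66, 147], [11, 87, 147], [10, 99, 142], [11, 121, 148], [12, 142, 147], [13, 176, 145], [12, 184, 147], [13, 182, 147], [12, 184, 147], [12, 180, 147]]
```

View pics/k.png

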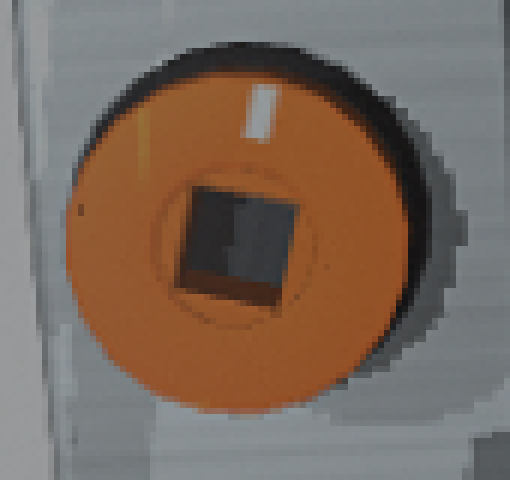

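```bash
python3 -m creep '[{"slide":[-0.36,-3.35,0.4],"angular":[0,0,0],"claw":1},{"slide":[-0.36,-3.35,0.4],"angular":[0,0,0],"claw":1},{"slide":[-0.36,-3.35,0.4],"angular":[0,0,0],"claw":1},{"slide":[-0.36,-3.35,0.4],"angular":[0,0,0],"claw":1},{"slide":[-0.36,-3.35,0.4],"angular":[0,0,0],"claw":1},{"slide":[-0.36,-3.35,0.4],"angular":[0,0,0],"claw":1},{"slide":[-0.36,-3.35,0.4],"angular":[0,0,0],"claw":1},{"slide":[0,0,0],"angular":[0,0,0],"claw":1},{"slide":[0,0,0],"angular":[0,0,0],"claw":1}]'; python3 - <<'E'
from h import *
c=Cam("wrist"); print(tool()[:3,3],manip.sense()["q"]); 
for b in c.blobs(*COL["blue"])[:2]: print(b.mean(0),len(b),*rect(c.plane(b,.112)))
cv2.imwrite("pics/w2.png",c.img[100:384,90:470])
cv2.imwrite("pics/w2c.png",cv2.resize(c.img[60:310,110:400],None,fx=2.4,fy=2.4,interpolation=cv2.INTER_CUBIC))
E
```

```text
t: 3.27
tcp_pos: [0.4596, 0.3082, 0.2029]
tool_rot: [1.0, -0.018, -0.0, 0.0]
force: [0.4, -1.5, -0.4]
finger_gap: 0.999
gripper_force: 0.0
[0.4597 0.3072 0.2031] [ 0.3875  0.4673  1.644  -0.0009  1.0314  1.9952]
[256.7778 171.8519] 108 [0.4757 0.3066] [12.269  35.5467] 88.47205352783203
```

View pics/w2c.png

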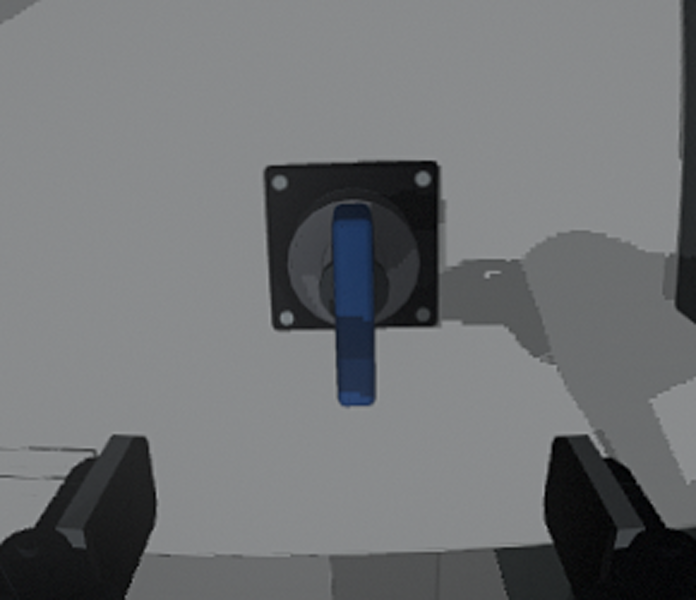

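```bash
python3 - <<'E'
from h import *
c=Cam("wrist"); hsv=cv2.cvtColor(c.img,cv2.COLOR_BGR2HSV)
f=lambda p:(110+p[0]/2.4,60+p[1]/2.4)
for z in (.006,.01):
    P=c.plane([f(p) for p in [(265,168),(438,162),(440,326),(274,330)]],z); print(z,P.mean(0),rect(P),np.degrees(np.arctan2(*(P[0]-P[1])[::-1])),np.degrees(np.arctan2(*(P[0]-P[3])[::-1])))
P=c.plane([f(p) for p in [(334,221),(371,221),(376,402),(340,403)]],.112); print("top",P,P.mean(0))
for b in c.blobs((100,100,15),(130,255,255))[:1]: print(len(b),*rect(c.plane(b,.112)))
m=cv2.inRange(hsv,(100,100,15),(130,255,255))
for r in (160,175,190,205,220,225): 
    x=np.where(m[r])[0]; x=x[(x>230)&(x<290)]; print(r,c.plane([(x.min()-.5,r),(x.max()+.5,r)],.112).ravel())
E
```

```text
0.006 [0.458  0.3044] (array([0.4582, 0.304 ]), array([84.4337, 83.2121]), 89.38729858398438) 89.96151081644416 -0.6127050348031285
0.01 [0.459  0.3044] (array([0.4592, 0.304 ]), array([83.4405, 82.2332]), 89.38729095458984) 89.96151081644413 -0.6127050348031734
top [[0.4928 0.3109]
 [0.4924 0.2985]
 [0.4259 0.2985]
 [0.426  0.3115]] [0.4593 0.3048]
187 [0.462  0.3066] [13.4527 72.9323] 89.85055541992188
160 [0.4864 0.3133 0.4859 0.2996]
175 [0.4738 0.313  0.4733 0.2999]
190 [0.4609 0.3136 0.4604 0.2995]
205 [0.4475 0.3133 0.4471 0.3007]
220 [0.4336 0.3131 0.4332 0.301 ]
225 [0.4289 0.3133 0.4284 0.3003]
```

```bash
python3 -m creep '[{"slide":[0,0.1,3],"angular":[0,0,-0.03],"claw":1},{"slide":[0,0,3],"angular":[0,0,0],"claw":1},{"slide":[0,0,3],"angular":[0,0,0],"claw":1},{"slide":[0,0,2],"angular":[0,0,0],"claw":1},{"slide":[0,0,1.1],"angular":[0,0,0],"claw":1},{"slide":[0,0,0],"angular":[0,0,0],"claw":-0.3},{"slide":[0,0,0],"angular":[0,0,0],"claw":-0.6},{"slide":[0,0,0],"angular":[0,0,0],"claw":-1},{"slide":[0,0,0],"angular":[0,0,0],"claw":-1},{"slide":[0,0,0],"angular":[0,0,0],"claw":-1}]' 80; python3 -m creep '[{"slide":[0,0,0],"angular":[0,0,0],"claw":-1},{"slide":[0,0,0],"angular":[0,0,0],"claw":-1},{"slide":[0,0,0],"angular":[0,0,0],"claw":-1},{"slide":[0,0,0],"angular":[0,0,0],"claw":-1},{"slide":[0,0,0],"angular":[0,0,0],"claw":-1}]';  python3 -c "
from h import *
s=manip.sense();print(s)"
```

```text
t: 4.2
tcp_pos: [0.4606, 0.3077, 0.0838]
tool_rot: [1.0, -0.003, 0.001, -0.001]
force: [0.1, -0.6, -0.8]
finger_gap: 0.296
gripper_force: 0.0
t: 4.62
tcp_pos: [0.4603, 0.3077, 0.0836]
tool_rot: [1.0, -0.003, 0.001, -0.0]
force: [0.1, -1.7, 7.2]
finger_gap: 0.148
gripper_force: 78.0
{'t': 4.6167, 'q': array([ 0.3875,  0.6481,  1.7342, -0.0006,  0.7572,  1.9644]), 'qd': array([ 0.0006, -0.0014, -0.001 ,  0.0009,  0.0028, -0.0006]), 'tau': array([  0.3869, -38.7898,  -9.7889,   0.2172,  -0.284 ,   0.0009]), 'tcp_pos': array([0.4603, 0.3077, 0.0836]), 'tool_rot': array([ 1.    , -0.0028,  0.0011, -0.0002]), 'force': array([ 0.1373, -1.7103,  7.2453]), 'ft_torque': array([-0.2844,  0.1026, -0.    ]), 'gripper_force': 78.02754163742065, 'finger_gap': 0.14765936375100436}
```

```bash
python3 -m creep '[{"slide":[0,0,-1.5],"angular":[0,0,0],"claw":-1},{"slide":[0,0,-2.5],"angular":[0,0,0],"claw":-1},{"slide":[0,0,-2.7],"angular":[0,0,0],"claw":-1},{"slide":[0,0,-2.7],"angular":[0,0,-0.11],"claw":-1},{"slide":[0,0,-2.2],"angular":[0,0,-0.122],"claw":-1},{"slide":[0,0,0],"angular":[0,0,-0.122],"claw":-1},{"slide":[0,0,0],"angular":[0,0,-0.122],"claw":-1},{"slide":[0,0,0],"angular":[0,0,-0.122],"claw":-1},{"slide":[0,0,0],"angular":[0,0,-0.122],"claw":-1},{"slide":[0,0,0],"angular":[0,0,-0.122],"claw":-1}]'; python3 -m creep '[{"slide":[0,0,0],"angular":[0,0,-0.122],"claw":-1},{"slide":[0,0,0],"angular":[0,0,-0.122],"claw":-1},{"slide":[0,0,0],"angular":[0,0,-0.122],"claw":-1},{"slide":[0,0,0],"angular":[0,0,-0.122],"claw":-1},{"slide":[0,0,0],"angular":[0,0,0],"claw":-1}]'; python3 -m creep '[{"slide":[-2.9,1.23,0],"angular":[0,0,0],"claw":-1},{"slide":[-2.9,1.23,0],"angular":[0,0,0],"claw":-1},{"slide":[-2.9,1.23,0],"angular":[0,0,0],"claw":-1},{"slide":[-2.9,1.23,0],"angular":[0,0,0],"claw":-1},{"slide":[-2.9,1.23,0],"angular":[0,0,0],"claw":-1},{"slide":[-2.9,1.23,0],"angular":[0,0,0],"claw":-1},{"slide":[-2.9,1.23,0],"angular":[0,0,0],"claw":-1},{"slide":[-2.9,1.23,0],"angular":[0,0,0],"claw":-1},{"slide":[0,0,0],"angular":[0,0,0],"claw":-1},{"slide":[0,0,0],"angular":[0,0,0],"claw":-1}]'
python3 - <<'E'
from h import *
c=Cam("wrist"); T=tool(); print(T); hsv=cv2.cvtColor(c.img,cv2.COLOR_BGR2HSV)
m=cv2.inRange(hsv,(5,140,60),(25,255,255))
cs,h=cv2.findContours(m,cv2.RETR_CCOMP,cv2.CHAIN_APPROX_NONE)
for q,hh in zip(cs,h[0]):
    if cv2.contourArea(q)>60: print("out" if hh[3]<0 else "hole",q.reshape(-1,2).mean(0),cv2.contourArea(q),*rect(c.plane(q,.074)))
cv2.imwrite("pics/w3.png",c.img)
cv2.imwrite("pics/w3c.png",cv2.resize(c.img[80:330,120:410],None,fx=2.4,fy=2.4,interpolation=cv2.INTER_CUBIC))
E
```

```text
t: 5.45
tcp_pos: [0.4591, 0.3074, 0.1983]
tool_rot: [0.913, 0.409, -0.0, -0.0]
force: [0.6, -0.3, -1.0]
finger_gap: 0.15
gripper_force: 78.3
t: 5.87
tcp_pos: [0.4591, 0.3074, 0.1981]
tool_rot: [0.788, 0.616, -0.0, -0.0]
force: [0.5, -1.1, -0.7]
finger_gap: 0.146
gripper_force: 78.3
t: 6.7
tcp_pos: [0.4986, 0.0571, 0.1983]
tool_rot: [0.791, 0.612, 0.0, -0.0]
force: [-0.3, 0.4, -1.8]
finger_gap: 0.149
gripper_force: 78.3
[[ 0.2482  0.9687 -0.0008  0.498 ]
 [ 0.9687 -0.2482  0.0007  0.0582]
 [ 0.0005 -0.0009 -1.      0.1982]
 [ 0.      0.      0.      1.    ]]
out [255.1878 132.9116] 3210.5 [0.509  0.1001] [58.7528 58.1732] 30.060178756713867
hole [281.1935 133.8387] 70.5 [0.5315 0.0942] [ 6.4237 10.9173] 76.24110412597656
hole [255.1408 132.1268] 356.5 [0.5091 0.1012] [16.4623 18.1205] 75.51958465576172
```

View pics/w3c.png

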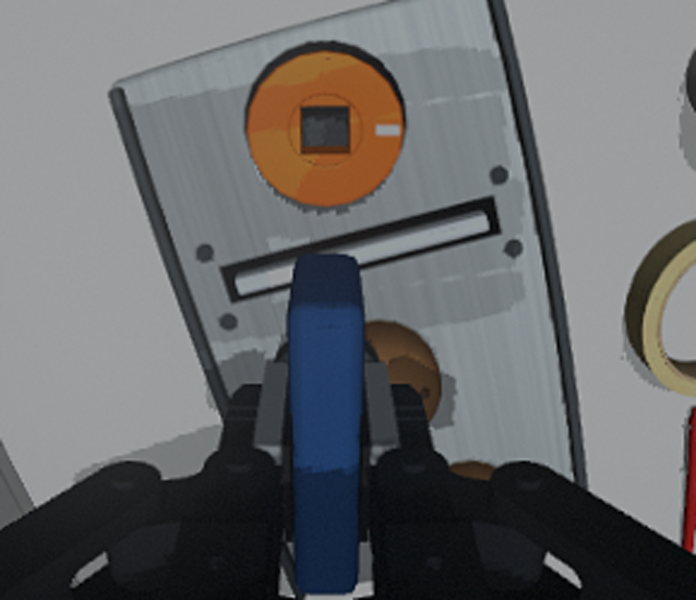

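```bash
python3 - <<'E'
from h import *
T=tool(); c=Cam("wrist"); hsv=cv2.cvtColor(c.img,cv2.COLOR_BGR2HSV)
print(hsv[180:240:3,256].tolist())
Ti=np.linalg.inv(T)
for p in [(256,80+305/2.4),(256,80+590/2.4)]:
    print((Ti@np.r_[c.cast(p,.2266),1])[:3])
E
```

```text
[[105, 15, 101], [150, 9, 30], [111, 125, 57], [111, 123, 56], [111, 125, 57], [110, 130, 57], [110, 134, 59], [110, 134, 59], [110, 130, 59], [109, 152, 82], [109, 165, 99], [109, 162, 104], [109, 162, 104], [109, 167, 104], [109, 163, 105], [109, 165, 105], [108, 172, 104], [108, 170, 105], [108, 172, 104], [108, 173, 103]]
[ 0.0336 -0.0002 -0.0284]
[-0.0337 -0.0001 -0.0284]
```

```bash
python3 -m creep '[{"slide":[2.15,0.02,0],"angular":[0,0,0],"claw":-1},{"slide":[2.15,0.02,1],"angular":[0,0,0],"claw":-1},{"slide":[0,0,2],"angular":[0,0,0],"claw":-1},{"slide":[0,0,1.7],"angular":[0,0,0],"claw":-1},{"slide":[0,0,0.5],"angular":[0,0,0],"claw":-1},{"slide":[0,0,0.3],"angular":[0,0,0],"claw":-1}]';python3 -m creep '[{"slide":[0,0,0.3],"angular":[0,0,0],"claw":-1},{"slide":[0,0,0.3],"angular":[0,0,0],"claw":-1}]'
```

```text
t: 7.3
tcp_pos: [0.5084, 0.1014, 0.1426]
tool_rot: [0.788, 0.615, -0.001, -0.001]
force: [0.0, -0.5, -1.4]
finger_gap: 0.146
gripper_force: 78.3
t: 7.47
tcp_pos: [0.5095, 0.1004, 0.1377]
tool_rot: [0.789, 0.615, 0.0, 0.0]
force: [-0.0, 0.3, -0.8]
finger_gap: 0.151
gripper_force: 78.3
```

```bash
python3 -m creep '[{"slide":[0,0,0.4],"angular":[0,0,0],"claw":-1},{"slide":[0,0,0.4],"angular":[0,0,0],"claw":-1},{"slide":[0,0,0.3],"angular":[0,0,0],"claw":-1},{"slide":[0,0,0],"angular":[0,0,0],"claw":-1}]'; python3 -c "
from h import *
s=manip.sense();print(s['tcp_pos'],s['force'],s['ft_torque'],s['q'])"
```

```text
t: 7.8
tcp_pos: [0.5096, 0.0999, 0.1275]
tool_rot: [0.789, 0.614, 0.0, 0.0]
force: [-1.2, -0.7, 7.2]
finger_gap: 0.154
gripper_force: 79.5
[0.5096 0.0999 0.1275] [-1.209  -0.6551  7.2089] [0.0369 0.3909 0.0636] [-0.0219  0.5424  1.7935  0.0001  0.8049  0.2255]
```

```bash
python3 -m creep '[{"slide":[0,0,0],"angular":[0,0,0.12],"claw":-1},{"slide":[0,0,0],"angular":[0,0,0.12],"claw":-1},{"slide":[0,0,0],"angular":[0,0,0.12],"claw":-1},{"slide":[0,0,0],"angular":[0,0,0.12],"claw":-1},{"slide":[0,0,0],"angular":[0,0,0.12],"claw":-1},{"slide":[0,0,0],"angular":[0,0,0.12],"claw":-1},{"slide":[0,0,0],"angular":[0,0,0.12],"claw":-1},{"slide":[0,0,0],"angular":[0,0,0.12],"claw":-1},{"slide":[0,0,0],"angular":[0,0,0],"claw":-1}]'; python3 -c "
from h import *
s=manip.sense();print(s['tcp_pos'],s['force'],s['ft_torque'],s['q'],s['tau'])"; python3 -m creep '[{"slide":[0,0,0],"angular":[0,0,0.06],"claw":-1},{"slide":[0,0,0],"angular":[0,0,0.06],"claw":-1},{"slide":[0,0,0],"angular":[0,0,0],"claw":-1}]';python3 -c "
from h import *
s=manip.sense();print(s['tcp_pos'],s['force'],s['ft_torque'],s['q'],s['tau'])"
```

```text
t: 8.55
tcp_pos: [0.5105, 0.0999, 0.1276]
tool_rot: [0.984, 0.179, 0.002, 0.0]
force: [0.1, 0.8, 5.6]
finger_gap: 0.147
gripper_force: 79.3
[0.5105 0.0999 0.1276] [0.1231 0.7963 5.6101] [0.0506 0.108  0.0042] [-0.0219  0.5425  1.793   0.0002  0.8029  1.1895] [ -0.1686 -35.699  -10.5262  -0.0745  -0.1437   0.5949]
t: 8.8
tcp_pos: [0.5105, 0.0998, 0.1276]
tool_rot: [0.993, 0.12, 0.002, 0.0]
force: [-0.2, 0.9, 5.0]
finger_gap: 0.149
gripper_force: 79.3
[0.5105 0.0998 0.1276] [-0.2091  0.931   5.0494] [-0.0515  0.0522  0.0078] [-0.0219  0.5425  1.793  -0.      0.8028  1.3074] [ -0.0664 -35.7492 -10.4831   0.0048  -0.1107   0.3101]
```

```bash
P='python3 -c "
from h import *
s=manip.sense();print(s[\"ft_torque\"],s[\"q\"][5],s[\"tau\"][5],s[\"force\"])"'; python3 -m creep '[{"slide":[0,0,0],"angular":[0,0,0.06],"claw":-1},{"slide":[0,0,0],"angular":[0,0,0],"claw":-1}]' >/dev/null; eval "$P"; python3 -m creep '[{"slide":[0,0,0],"angular":[0,0,0.06],"claw":-1},{"slide":[0,0,0],"angular":[0,0,0],"claw":-1}]' >/dev/null; eval "$P";python3 -m creep '[{"slide":[0,0,0],"angular":[0,0,0.06],"claw":-1},{"slide":[0,0,0],"angular":[0,0,0],"claw":-1}]' >/dev/null; eval "$P"
```

```text
[-0.0351  0.051  -0.0221] 1.3672663116361228 0.2902225311845541 [-0.3399 -0.5313  5.5152]
[-0.0417  0.0593  0.0194] 1.4272525721973195 0.290395924821496 [-0.402   0.7247  6.1867]
[-0.0412  0.0291  0.0845] 1.4869141054218353 0.397840216755867 [-0.7657  0.0162  4.9215]
```

```bash
P='python3 -c "
from h import *
s=manip.sense();print(s[\"ft_torque\"],s[\"q\"][5],s[\"tau\"][5],s[\"force\"])"'; python3 -m creep '[{"slide":[0,0,0],"angular":[0,0,0.05],"claw":-1},{"slide":[0,0,0],"angular":[0,0,0],"claw":-1}]' >/dev/null; eval "$P"; python3 -m creep '[{"slide":[0,0,0],"angular":[0,0,0.05],"claw":-1},{"slide":[0,0,0],"angular":[0,0,0],"claw":-1}]' >/dev/null; eval "$P"; python3 -c "
from h import *
c=Cam('wrist');print(manip.sense()['t'])
cv2.imwrite('pics/w4.png',cv2.resize(c.img[80:330,120:410],None,fx=2.4,fy=2.4,interpolation=cv2.INTER_CUBIC))"
```

```text
[-0.0273  0.0728  0.3831] 1.5356258787099506 0.6346347369253635 [ 0.5439 -1.1529  6.0806]
[0.0128 0.0372 0.664 ] 1.5845734042277295 0.9218717738986015 [ 0.6975 -0.146   5.3491]
9.6833
```

View pics/w4.png

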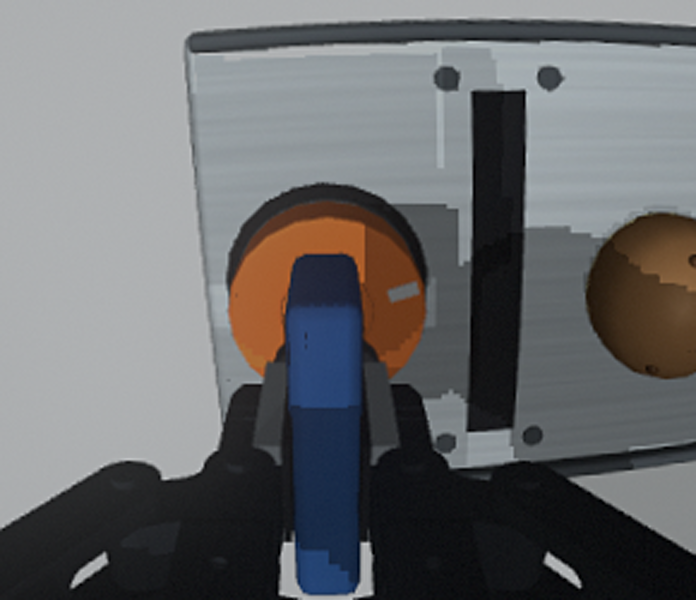

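```bash
python3 -m creep '[{"slide":[0,0,0],"angular":[0,0,-0.06],"claw":-1},{"slide":[0,0,0],"angular":[0,0,-0.06],"claw":-1},{"slide":[0,0,0],"angular":[0,0,-0.03],"claw":-1},{"slide":[0,0,-1],"angular":[0,0,0],"claw":-1},{"slide":[0,0,-2],"angular":[0,0,0],"claw":-1},{"slide":[0,0,-2],"angular":[0,0,0],"claw":-1},{"slide":[0,0,-2],"angular":[0,0,0],"claw":-1},{"slide":[0,0,0],"angular":[0,0,0],"claw":-1},{"slide":[0,0,0],"angular":[0,0,0],"claw":-1}]'; python3 -c "
from h import *
s=manip.sense();print(s['tool_rot'],s['tcp_pos'],s['force'])
c=Cam('wrist');c2=Cam('top')
hsv=cv2.cvtColor(c.img,cv2.COLOR_BGR2HSV)
cs,h=cv2.findContours(cv2.inRange(hsv,(5,140,60),(25,255,255)),cv2.RETR_CCOMP,cv2.CHAIN_APPROX_NONE)
for q,hh in zip(cs,h[0]):
    if cv2.contourArea(q)>20: print('out' if hh[3]<0 else 'hole',q.reshape(-1,2).mean(0),cv2.contourArea(q),*rect(c.plane(q,.074)))
cv2.imwrite('pics/w5.png',c.img)"
```

```text
t: 10.43
tcp_pos: [0.5097, 0.0999, 0.1974]
tool_rot: [0.998, 0.056, 0.001, 0.0]
force: [0.0, -0.2, -2.3]
finger_gap: 0.153
gripper_force: 78.3
[0.9984 0.0565 0.0013 0.0001] [0.5097 0.0999 0.1974] [ 0.0234 -0.2376 -2.285 ]
out [368.2621 195.4   ] 1648.5 [ 0.507  -0.0167] [52.5386 48.4438] 0.5731951594352722
hole [368.561  195.4756] 256.0 [ 0.5079 -0.0146] [20.5183 21.4934] 86.6574478149414
out [438.811  181.1181] 1460.5 [ 0.5324 -0.0973] [59.2033 51.2318] 51.08494186401367
hole [438.5698 180.8023] 338.0 [ 0.5316 -0.0972] [32.8789 21.5816] 63.38209915161133
out [256.2076 177.1822] 2043.0 [0.5129 0.0997] [55.3604 58.2592] 6.492313861846924
hole [280.7586 177.7931] 64.5 [0.515  0.0765] [ 6.7309 11.258 ] 16.44137954711914
```

```bash
python3 -m creep '[{"slide":[0,0,0],"angular":[0,0,0.119],"claw":-1},{"slide":[-0.84,-3.46,0],"angular":[0,0,0],"claw":-1},{"slide":[-0.84,-3.46,0],"angular":[0,0,0],"claw":-1},{"slide":[-0.84,-3.46,0],"angular":[0,0,0],"claw":-1},{"slide":[-0.84,-3.46,0],"angular":[0,0,0],"claw":-1},{"slide":[-0.84,-3.46,0],"angular":[0,0,0],"claw":-1},{"slide":[-0.84,-3.46,0],"angular":[0,0,0],"claw":-1},{"slide":[0,0,2],"angular":[0,0,0],"claw":-1},{"slide":[0,0,0],"angular":[0,0,0],"claw":-1},{"slide":[0,0,0],"angular":[0,0,0],"claw":-1}]'; python3 -c "
from h import *
s=manip.sense();print(s['tool_rot'],s['tcp_pos'],s['force'])
c=Cam('wrist'); cv2.imwrite('pics/w6.png',c.img)"
```

```text
t: 11.37
tcp_pos: [0.4579, 0.3072, 0.1741]
tool_rot: [1.0, -0.002, -0.003, 0.001]
force: [-0.1, 1.3, -1.6]
finger_gap: 0.149
gripper_force: 78.6
[ 1.     -0.0021 -0.0029  0.0014] [0.4579 0.3072 0.1741] [-0.128   1.3226 -1.6471]
```

```bash
python3 -m creep '[{"slide":[0.15,-0.03,2],"angular":[0,0,0],"claw":-1},{"slide":[0,0,2],"angular":[0,0,0],"claw":-1},{"slide":[0,0,1.3],"angular":[0,0,0],"claw":-1},{"slide":[0,0,0],"angular":[0,0,0],"claw":-1},{"slide":[0,0,0],"angular":[0,0,0],"claw":-1}]'
```

```text
t: 11.83
tcp_pos: [0.4618, 0.307, 0.1232]
tool_rot: [1.0, -0.004, -0.001, 0.0]
force: [0.4, 0.2, -1.3]
finger_gap: 0.149
gripper_force: 78.6
```

```bash
python3 -m creep '[{"slide":[-0.1,-0.04,0.5],"angular":[0,0,0],"claw":-1},{"slide":[0,0,0.4],"angular":[0,0,0],"claw":-1},{"slide":[0,0,0.4],"angular":[0,0,0],"claw":-1},{"slide":[0,0,0.4],"angular":[0,0,0],"claw":-1},{"slide":[0,0,0],"angular":[0,0,0],"claw":-1}]'
```

```text
t: 12.25
tcp_pos: [0.46, 0.3084, 0.1058]
tool_rot: [1.0, -0.003, -0.001, 0.0]
force: [0.6, 0.1, -1.6]
finger_gap: 0.15
gripper_force: 78.6
```

Inserted 8 mm with no force; continue down.

```bash
python3 -m creep '[{"slide":[0,0,0.5],"angular":[0,0,0],"claw":-1},{"slide":[0,0,0.6],"angular":[0,0,0],"claw":-1},{"slide":[0,0,0.6],"angular":[0,0,0],"claw":-1},{"slide":[0,0,0.5],"angular":[0,0,0],"claw":-1},{"slide":[0,0,0],"angular":[0,0,0],"claw":-1},{"slide":[0,0,0],"angular":[0,0,0],"claw":-1}]'
```

```text
t: 12.75
tcp_pos: [0.4603, 0.3086, 0.0838]
tool_rot: [1.0, -0.003, -0.0, 0.0]
force: [0.3, -0.3, -0.6]
finger_gap: 0.147
gripper_force: 78.7
```

```bash
python3 -m creep '[{"slide":[0,0,0.15],"angular":[0,0,0],"claw":-1},{"slide":[0,0,0],"angular":[0,0,0],"claw":-1}]'; python3 -m creep '[{"slide":[0,0,0],"angular":[0,0,0],"claw":-0.5},{"slide":[0,0,0],"angular":[0,0,0],"claw":-0.2},{"slide":[0,0,0],"angular":[0,0,0],"claw":0.2},{"slide":[0,0,0],"angular":[0,0,0],"claw":0.4},{"slide":[0,0,-1],"angular":[0,0,0],"claw":0.4},{"slide":[0,0,-3],"angular":[0,0,0],"claw":0.4},{"slide":[0,0,-4],"angular":[0,0,0],"claw":1},{"slide":[0,0,-4],"angular":[0,0,0],"claw":1},{"slide":[0,0,-2],"angular":[0,0,0],"claw":1},{"slide":[0,0,0],"angular":[0,0,0],"claw":1}]'; python3 - <<'E'
from h import *
c=Cam('wrist'); print(tool()[:3,3])
for b in c.blobs((100,100,15),(130,255,255))[:1]: print(len(b),*rect(c.plane(b,.112)))
cv2.imwrite('pics/w7.png',cv2.resize(c.img[60:310,110:400],None,fx=2.4,fy=2.4,interpolation=cv2.INTER_CUBIC))
E
```

```text
t: 12.92
tcp_pos: [0.4605, 0.3086, 0.0836]
tool_rot: [1.0, -0.003, 0.0, -0.0]
force: [-1.9, -0.7, 5.8]
finger_gap: 0.148
gripper_force: 80.0
t: 13.75
tcp_pos: [0.4637, 0.31, 0.2291]
tool_rot: [1.0, -0.002, 0.006, -0.002]
force: [0.6, 0.5, -0.3]
finger_gap: 1.001
gripper_force: 0.0
[0.4621 0.3093 0.2263]
168 [0.4619 0.3076] [71.2509 13.5366] 0.2369384616613388
```

View pics/w7.png

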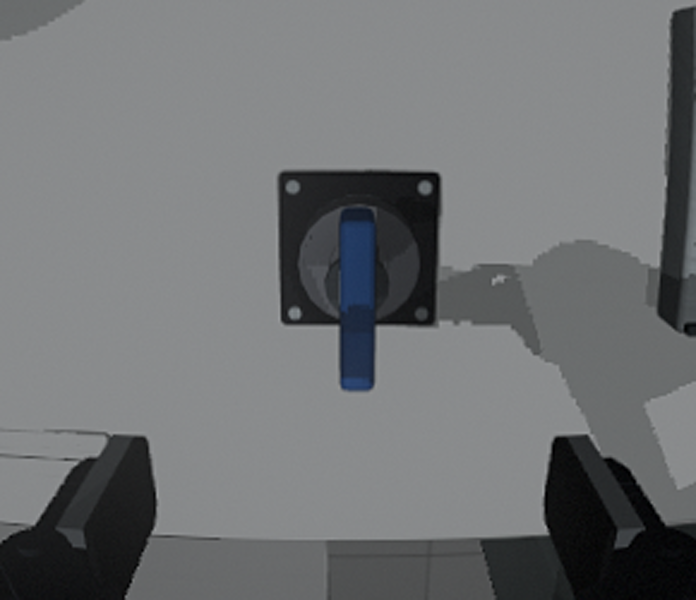

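```bash
python3 -m creep '[{"slide":[0.5,3.6,0],"angular":[0,0,0],"claw":1},{"slide":[0.5,3.7,0],"angular":[0,0,0],"claw":1},{"slide":[0.5,3.7,0],"angular":[0,0,0],"claw":1},{"slide":[0.5,3.7,0],"angular":[0,0,0],"claw":1},{"slide":[0.5,3.7,0],"angular":[0,0,0],"claw":1},{"slide":[0.5,3.7,0],"angular":[0,0,0],"claw":1},{"slide":[0.5,3.7,0],"angular":[0,0,0],"claw":1},{"slide":[0.5,3.7,0],"angular":[0,0,0],"claw":1},{"slide":[0.5,3.7,0],"angular":[0,0,0],"claw":1},{"slide":[0.5,3.7,0],"angular":[0,0,0],"claw":1}]';python3 -m creep '[{"slide":[0,0,0],"angular":[0,0,0],"claw":1},{"slide":[0,0,0],"angular":[0,0,0],"claw":1}]'; python3 - <<'E'
from h import *
c=Cam('wrist'); print(tool())
hsv=cv2.cvtColor(c.img,cv2.COLOR_BGR2HSV)
m=cv2.inRange(hsv,(3,80,30),(25,255,255)); m=cv2.morphologyEx(m,cv2.MORPH_CLOSE,np.ones((7,7)))
cs,_=cv2.findContours(m,cv2.RETR_EXTERNAL,cv2.CHAIN_APPROX_NONE)
for q in cs:
    if cv2.contourArea(q)>300:
        for z in (.055,.065): print(q.reshape(-1,2).mean(0),cv2.contourArea(q),z,*rect(c.plane(q,z)))
m=cv2.inRange(hsv,(50,120,20),(80,255,255)); q=max(cv2.findContours(m,0,1)[0],key=cv2.contourArea); print("bin",cv2.boundingRect(q),*rect(c.plane(q,.063)))
cv2.imwrite('pics/w8.png',c.img)
E
```

```text
t: 14.63
tcp_pos: [0.5071, -0.0621, 0.2214]
tool_rot: [1.0, -0.003, -0.002, -0.001]
force: [0.7, -0.5, 0.1]
finger_gap: 1.002
gripper_force: 0.0
t: 14.8
tcp_pos: [0.5078, -0.0624, 0.2214]
tool_rot: [1.0, -0.005, -0.001, -0.001]
force: [-0.3, 1.2, 0.2]
finger_gap: 1.003
gripper_force: 0.0
[[ 1.     -0.0075 -0.0034  0.5073]
 [-0.0075 -1.      0.0017 -0.0608]
 [-0.0034 -0.0017 -1.      0.2215]
 [ 0.      0.      0.      1.    ]]
[215.1448 173.6966] 2024.5 0.055 [ 0.5018 -0.0178] [55.4307 57.7195] 88.63404083251953
[215.1448 173.6966] 2024.5 0.065 [ 0.5046 -0.0193] [53.638  55.8529] 88.63375854492188
[112.8707 172.0272] 2119.5 0.055 [0.5058 0.1056] [62.2452 72.6633] 27.958126068115234
[112.8707 172.0272] 2119.5 0.065 [0.5084 0.1001] [60.2323 70.3134] 27.95814323425293
[296.4662 148.8784] 2126.0 0.055 [ 0.5286 -0.1063] [56.9362 56.5187] 81.40234375
[296.4662 148.8784] 2126.0 0.065 [ 0.5305 -0.1049] [55.0949 54.691 ] 81.40225219726562
[35.7402 29.5591] 1324.5 0.055 [0.6992 0.2133] [74.7487 55.7223] 40.98314666748047
[35.7402 29.5591] 1324.5 0.065 [0.6956 0.2044] [72.3314 53.9203] 40.98329162597656
bin (400, 121, 99, 148) [ 0.4737 -0.3126] [193.5013 155.5377] 7.505674362182617
```

View pics/w8.png

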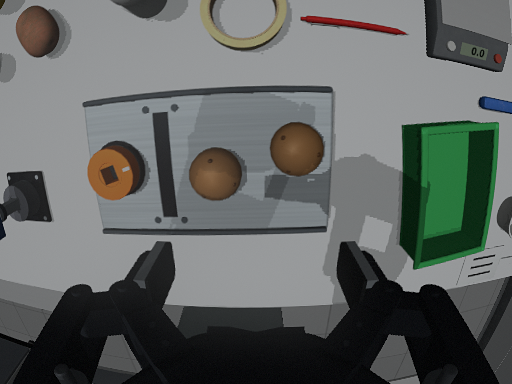

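```bash
python3 -m creep '[{"slide":[1.05,2.2,2],"angular":[0,0,0],"claw":0.7},{"slide":[1.05,2.2,2],"angular":[0,0,0],"claw":0.7},{"slide":[0,0,3],"angular":[0,0,0],"claw":0.7},{"slide":[0,0,3],"angular":[0,0,0],"claw":0.7},{"slide":[0,0,2],"angular":[0,0,0],"claw":0.7},{"slide":[0,0,0],"angular":[0,0,0],"claw":0.7},{"slide":[0,0,0],"angular":[0,0,0],"claw":0.7}]' 30
```

```text
t: 15.43
tcp_pos: [0.5279, -0.1027, 0.1016]
tool_rot: [1.0, -0.002, -0.002, -0.001]
force: [1.2, -0.3, 1.3]
finger_gap: 0.854
gripper_force: 0.0
```

```bash
python3 -m creep '[{"slide":[0.05,0.25,2],"angular":[0,0,0],"claw":0.7},{"slide":[0,0,2],"angular":[0,0,0],"claw":0.7},{"slide":[0,0,1.5],"angular":[0,0,0],"claw":0.7},{"slide":[0,0,0.4],"angular":[0,0,0],"claw":0.7},{"slide":[0,0,0],"angular":[0,0,0],"claw":0.7},{"slide":[0,0,0],"angular":[0,0,0],"claw":0.4},{"slide":[0,0,0],"angular":[0,0,0],"claw":0},{"slide":[0,0,0],"angular":[0,0,0],"claw":-0.3},{"slide":[0,0,0],"angular":[0,0,0],"claw":-0.3},{"slide":[0,0,0],"angular":[0,0,0],"claw":-0.3}]' 30
```

```text
t: 16.27
tcp_pos: [0.5308, -0.1073, 0.0457]
tool_rot: [1.0, -0.003, 0.001, 0.0]
force: [0.4, 1.6, 7.1]
finger_gap: 0.647
gripper_force: 32.4
```

```bash
python3 -m creep '[{"slide":[0,0,-1],"angular":[0,0,0],"claw":-0.3},{"slide":[0,0,-3],"angular":[0,0,0],"claw":-0.3},{"slide":[0,0,-4],"angular":[0,0,0],"claw":-0.3},{"slide":[0,0,-3.5],"angular":[0,0,0],"claw":-0.3},{"slide":[-0.3,3.4,0],"angular":[0,0,0],"claw":-0.3},{"slide":[-0.3,3.5,0],"angular":[0,0,0],"claw":-0.3},{"slide":[-0.3,3.5,0],"angular":[0,0,0],"claw":-0.3},{"slide":[-0.3,3.5,0],"angular":[0,0,0],"claw":-0.3},{"slide":[-0.3,3.5,0],"angular":[0,0,0],"claw":-0.3},{"slide":[-0.3,3.4,0],"angular":[0,0,0],"claw":-0.3}]';  python3 -m creep '[{"slide":[0,0,0],"angular":[0,0,-0.07],"claw":-0.3},{"slide":[0,0,0],"angular":[0,0,-0.06],"claw":-0.3},{"slide":[0,0,0],"angular":[0,0,0],"claw":-0.3},{"slide":[0,0,0],"angular":[0,0,0],"claw":-0.3}]'; python3 - <<'E'
from h import *
c=Cam('wrist'); 
m=cv2.inRange(cv2.cvtColor(c.img,cv2.COLOR_BGR2HSV),(50,120,15),(80,255,255)); q=max(cv2.findContours(m,0,1)[0],key=cv2.contourArea); print("bin",cv2.boundingRect(q),*rect(c.plane(q,.063)))
cv2.imwrite('pics/w9.png',c.img)
E
```

```text
t: 17.1
tcp_pos: [0.5102, -0.317, 0.16]
tool_rot: [1.0, -0.003, 0.0, 0.0]
force: [1.1, 0.4, -1.3]
finger_gap: 0.646
gripper_force: 32.4
t: 17.43
tcp_pos: [0.5104, -0.3152, 0.1594]
tool_rot: [0.998, 0.061, 0.0, 0.0]
force: [0.4, 0.5, -0.6]
finger_gap: 0.645
gripper_force: 32.4
bin (185, 121, 157, 123) [ 0.5135 -0.3216] [110.8906 129.4912] 7.270900726318359
```

View pics/w9.png

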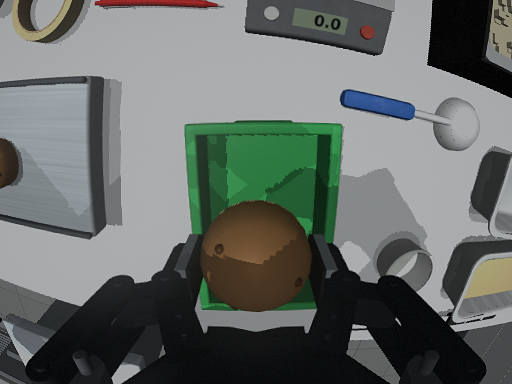

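```bash
python3 -m creep '[{"slide":[0,0.6,3],"angular":[0,0,0],"claw":-0.3},{"slide":[0,0,4],"angular":[0,0,0],"claw":-0.3},{"slide":[0,0,3],"angular":[0,0,0],"claw":-0.3},{"slide":[0,0,1.6],"angular":[0,0,0],"claw":-0.3},{"slide":[0,0,0],"angular":[0,0,0],"claw":-0.3},{"slide":[0,0,0],"angular":[0,0,0],"claw":0.45},{"slide":[0,0,0],"angular":[0,0,0],"claw":0.5},{"slide":[0,0,0],"angular":[0,0,0],"claw":0.5},{"slide":[0,0,0],"angular":[0,0,0],"claw":0.5}]'; python3 -m creep '[{"slide":[0,0,-1.5],"angular":[0,0,0],"claw":0.5},{"slide":[0,0,-3],"angular":[0,0,0],"claw":0.5},{"slide":[0,0,-4],"angular":[0,0,0],"claw":0.7},{"slide":[0,0,-3],"angular":[0,0,0],"claw":0.7},{"slide":[0,0,0],"angular":[0,0,0.06],"claw":0.7},{"slide":[0,0,0],"angular":[0,0,0.06],"claw":0.7}]'
```

```text
t: 18.23
tcp_pos: [0.5125, -0.322, 0.0448]
tool_rot: [0.998, 0.062, 0.001, 0.001]
force: [-0.2, 0.2, -0.6]
finger_gap: 0.748
gripper_force: 0.0
t: 18.73
tcp_pos: [0.5132, -0.3227, 0.1624]
tool_rot: [1.0, 0.001, 0.003, 0.003]
force: [0.3, 0.2, -0.6]
finger_gap: 0.85
gripper_force: 0.0
```

```bash
python3 -m creep '[{"slide":[-0.12,-3.35,0],"angular":[0,0,0],"claw":0.7},{"slide":[-0.12,-3.4,0],"angular":[0,0,0],"claw":0.7},{"slide":[-0.12,-3.4,0],"angular":[0,0,0],"claw":0.7},{"slide":[-0.12,-3.4,0],"angular":[0,0,0],"claw":0.7},{"slide":[-0.12,-3.4,0],"angular":[0,0,0],"claw":0.7},{"slide":[-0.12,-3.4,0],"angular":[0,0,0],"claw":0.7},{"slide":[-0.12,-3.4,0],"angular":[0,0,0],"claw":0.7},{"slide":[-0.12,-3.4,0],"angular":[0,0,0],"claw":0.7},{"slide":[-0.12,-3.4,0],"angular":[0,0,0],"claw":0.7}]'; python3 -m creep '[{"slide":[0,0,0],"angular":[0,0,0],"claw":0.7},{"slide":[0,0,0],"angular":[0,0,0],"claw":0.7}]'; python3 - <<'E'
from h import *
c=Cam('wrist'); print(tool())
hsv=cv2.cvtColor(c.img,cv2.COLOR_BGR2HSV)
m=cv2.inRange(hsv,(3,80,30),(25,255,255)); m=cv2.morphologyEx(m,cv2.MORPH_CLOSE,np.ones((7,7)))
for q in cv2.findContours(m,0,1)[0]:
    if cv2.contourArea(q)>300: print(q.reshape(-1,2).mean(0),cv2.contourArea(q),*rect(c.plane(q,.058)))
E
```

```text
t: 19.48
tcp_pos: [0.4994, -0.0143, 0.1592]
tool_rot: [1.0, 0.002, 0.001, 0.0]
force: [1.2, 0.1, -0.3]
finger_gap: 0.851
gripper_force: 0.0
t: 19.65
tcp_pos: [0.4992, -0.0141, 0.159]
tool_rot: [1.0, 0.004, 0.001, 0.0]
force: [-0.0, 0.1, 0.1]
finger_gap: 0.845
gripper_force: 0.0
[[ 1.      0.0067  0.0025  0.4998]
 [ 0.0067 -1.     -0.0011 -0.0155]
 [ 0.0025  0.0011 -1.      0.1589]
 [ 0.      0.      0.      1.    ]]
[261.6503 183.0328] 3255.5 [ 0.5031 -0.0199] [58.5769 55.5383] 0.42809295654296875
[500.7054 171.375 ] 730.0 [ 0.5219 -0.2896] [50.9887 39.2662] 6.881752967834473
[128.5684 177.4526] 3541.0 [0.5074 0.103 ] [62.9231 70.6382] 43.93523025512695
[38.3768 11.942 ] 1183.0 [0.6765 0.2082] [80.5115 35.1527] 74.30803680419922
```

```bash
python3 -m creep '[{"slide":[0.3,0.5,2],"angular":[0,0,0],"claw":0.7},{"slide":[0,0,3],"angular":[0,0,0],"claw":0.7},{"slide":[0,0,3],"angular":[0,0,0],"claw":0.7},{"slide":[0,0,2.5],"angular":[0,0,0],"claw":0.7},{"slide":[0,0,1],"angular":[0,0,0],"claw":0.7},{"slide":[0,0,0],"angular":[0,0,0],"claw":0.4},{"slide":[0,0,0],"angular":[0,0,0],"claw":0},{"slide":[0,0,0],"angular":[0,0,0],"claw":-0.3},{"slide":[0,0,0],"angular":[0,0,0],"claw":-0.3},{"slide":[0,0,0],"angular":[0,0,0],"claw":-0.3}]' 30
```

```text
t: 20.53
tcp_pos: [0.5032, -0.021, 0.0441]
tool_rot: [1.0, 0.002, 0.001, 0.0]
force: [-0.0, 0.1, -0.7]
finger_gap: 0.649
gripper_force: 31.8
```

```bash
python3 -m creep '[{"slide":[0,0,-1.5],"angular":[0,0,0],"claw":-0.3},{"slide":[0,0,-3],"angular":[0,0,0],"claw":-0.3},{"slide":[0,0,-4],"angular":[0,0,0],"claw":-0.3},{"slide":[0,0,-3.5],"angular":[0,0,0],"claw":-0.3},{"slide":[-0.78,3.4,0],"angular":[0,0,0],"claw":-0.3},{"slide":[-0.78,3.4,0],"angular":[0,0,0],"claw":-0.3},{"slide":[-0.78,3.4,0],"angular":[0,0,0],"claw":-0.3},{"slide":[-0.78,3.4,0],"angular":[0,0,0],"claw":-0.3},{"slide":[-0.78,3.4,0],"angular":[0,0,0],"claw":-0.3},{"slide":[-0.78,3.4,0],"angular":[0,0,0],"claw":-0.3}]';  python3 -m creep '[{"slide":[-0.78,3.4,0],"angular":[0,0,0],"claw":-0.3},{"slide":[-0.78,3.4,0],"angular":[0,0,0],"claw":-0.3},{"slide":[-0.78,3.4,0],"angular":[0,0,0],"claw":-0.3},{"slide":[0,0,0],"angular":[0,0,-0.07],"claw":-0.3},{"slide":[0,0,0],"angular":[0,0,-0.06],"claw":-0.3},{"slide":[0,0,0],"angular":[0,0,0],"claw":-0.3},{"slide":[0,0,0],"angular":[0,0,0],"claw":-0.3}]'; python3 - <<'E'
from h import *
c=Cam('wrist'); 
cv2.imwrite('pics/w10.png',c.img)
E
```

```text
t: 21.37
tcp_pos: [0.4559, -0.2264, 0.1639]
tool_rot: [1.0, 0.003, 0.001, 0.001]
force: [0.5, 0.1, -0.8]
finger_gap: 0.648
gripper_force: 32.2
t: 21.95
tcp_pos: [0.4333, -0.3269, 0.1634]
tool_rot: [0.998, 0.067, 0.0, 0.0]
force: [0.0, -0.1, -0.1]
finger_gap: 0.649
gripper_force: 32.3
```

View pics/w10.png

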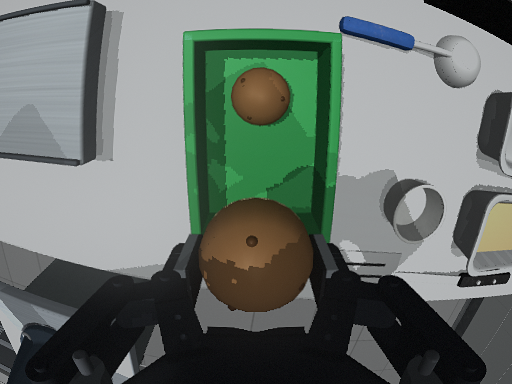

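```bash
python3 -m creep '[{"slide":[0.3,0.5,3],"angular":[0,0,0],"claw":-0.3},{"slide":[0,0,4],"angular":[0,0,0],"claw":-0.3},{"slide":[0,0,3],"angular":[0,0,0],"claw":-0.3},{"slide":[0,0,1.8],"angular":[0,0,0],"claw":-0.3},{"slide":[0,0,0],"angular":[0,0,0],"claw":-0.3},{"slide":[0,0,0],"angular":[0,0,0],"claw":0.45},{"slide":[0,0,0],"angular":[0,0,0],"claw":0.5},{"slide":[0,0,0],"angular":[0,0,0],"claw":0.5},{"slide":[0,0,0],"angular":[0,0,0],"claw":0.5}]'; python3 -m creep '[{"slide":[0,0,-1.5],"angular":[0,0,0],"claw":0.5},{"slide":[0,0,-3],"angular":[0,0,0],"claw":0.5},{"slide":[0,0,-4],"angular":[0,0,0],"claw":0.7},{"slide":[0,0,-4],"angular":[0,0,0],"claw":0.7},{"slide":[0,0,-4],"angular":[0,0,0],"claw":0.7},{"slide":[0,0,0],"angular":[0,0,0],"claw":0.7},{"slide":[0,0,0],"angular":[0,0,0],"claw":0.7}]'; python3 - <<'E'
from h import *
c=Cam('wrist'); t=Cam('top'); s=Cam("scene")
cv2.imwrite('pics/end.png',np.hstack([cv2.resize(c.img,(400,300)),cv2.resize(t.img,(400,300))]))
for n,z in dict(brown=.065,blue=.112).items():
  for b in t.blobs(*COL[n])[:5]: print(n,b.mean(0),*rect(t.plane(b,z)))
E
```

```text
t: 22.75
tcp_pos: [0.4381, -0.3324, 0.0466]
tool_rot: [0.998, 0.067, 0.001, 0.001]
force: [-0.2, -0.9, -0.7]
finger_gap: 0.747
gripper_force: 0.0
t: 23.33
tcp_pos: [0.4385, -0.3331, 0.214]
tool_rot: [0.998, 0.067, 0.003, 0.004]
force: [0.1, -1.0, 0.5]
finger_gap: 0.853
gripper_force: 0.0
brown [159.9853 140.0735] [0.6956 0.2289] [65.4825 45.0014] 44.45017623901367
brown [373.4219 211.9844] [ 0.508  -0.3043] [44.7588 41.5984] 67.15801239013672
brown [378.4595 238.6892] [ 0.4396 -0.3116] [37.9209 43.514 ] 76.59735107421875
brown [208.0588 211.7353] [0.511  0.1037] [24.8098 26.2334] 44.73689270019531
blue [412.7302 177.6984] [ 0.5831 -0.3895] [69.5337  9.705 ] 89.43478393554688
blue [119.451  233.2353] [0.4584 0.3086] [ 8.7452 56.4569] 88.33729553222656
```

View pics/end.png

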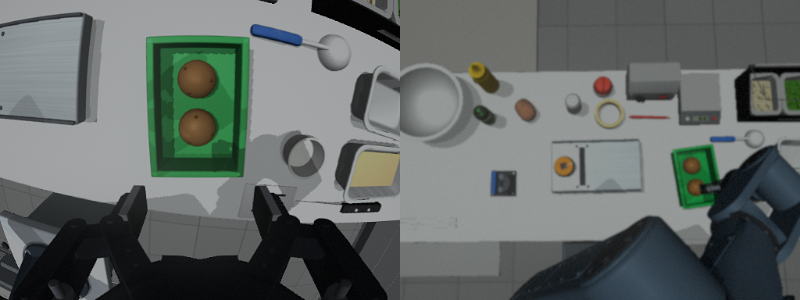

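Both potato ends lie in the bin, at about (197,78) and (197,127) in the left half. The key stands in its holder and the slicer deck is clear.

```bash
python3 -c "
from station import ticket
print(ticket.sign_off())"
```

```text
the job is handed in; nothing more can be done
None
```

The job is done and handed in at about 23 s: the blade is sunk with the knob at its stop, the key is back fully home in its holder, both potato ends are in the green bin, and I touched nothing else.

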